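# Stack a kit in the packing nest

### The job

Make up the kit in the packing nest: push the brown carton along the table into the nest's pocket until it is fully home against the blue-topped deck, then slide the note pad off the deck so that it lies centred and square on top of the carton. Finally pick up the red-lidded pin tin and set it gently, upright, on the middle of the pad, and let go. Slide the carton and the pad rather than lifting them, and leave the other things on the table where they stand.

Things in the scene. Friction and masses are not known exactly. Their poses are not given: they have to be found in the camera images.
- nest: Packing nest fixed to the table (place and yaw vary). Origin on the table at its pocket's centre, z up. Two aluminium rails along its y, inner faces at x = +/-50.5 mm, y -62 to +35 mm, 12 mm thick; the +x one is 95 mm high, the -x one 40 mm. No floor. Open to +y; closed on -y by the deck. A carton that is home is centred over this origin, its long side along y.
- nest_mouth (a point): Middle of the pocket's open end, on the table, at nest y = +35 mm. From here two steel guides, 40 mm high, flare gently out to x = +/-68 mm at nest y = +92 mm; a carton pushed hard against them askew jams, so bring it in line first. Axes as the nest's.
- deck_edge (a point): Middle of the loading deck's inner top edge, 62 mm from the pocket's centre and 70 mm above the table. The deck is a solid block, 128 mm wide, blue top, from here out to nest y = -210 mm; its face below this edge is the carton's stop. Aluminium side lips, inner faces at x = +/-47 mm, stand 9 mm above the deck. Axes as the nest's.
- carton_center (a point): Centre of the brown carton: closed box 94 (x) by 124 (y) by 68 mm high (z), about 0.5 kg, loose on the table, 180 to 240 mm from the pocket's centre on its open side, within 14 mm of the nest's y axis and turned up to 0.2 rad. Too wide to grip: push its outer 94 mm wide end. In the pocket its top is 2 mm below the deck top.
- pad_center (a point): Centre of the cream note pad: rigid block 106 (x) by 76 (y) by 10 mm thick (z), 80 g, lying on the deck with its long side (x) roughly along the nest's y, between the lips. It slides when its 76 mm wide outer end is pushed towards the pocket, and steps down 2 mm from the deck on to the carton.
- tin_center (a point): Centre (15.5 mm above the underside) of the round pin tin: clear bottom 64 mm across, red lid 67 mm across over the upper 13 mm, 31 mm high in all, about 0.1 kg, upright on the table to the right of the nest. Grip it across the lid; z is its axis.
- tin: The same pin tin; origin at the centre of its underside.
- blue_cone: Bystander: cone of blue thread, 60 mm across, 115 mm high, standing to the left; origin under its foot. Leave it alone.
- glue_can: Bystander: spray can with orange cap, 66 mm across, 189 mm high, at the back left; origin under its foot. Leave it alone.

How it is judged:
By the outcome, as a careful person would: the job done as asked, in the order asked, and still so for the second after the job is handed in, with the robot touching nothing.
It also fails if it takes over 72 s, if anything falls off the work surface, if the arm or the gripper's body presses on something with over 40 N, if the wrist force passes 120 N, or if a joint passes its speed limit or range.

### The arm

A 6-joint arm with a two-finger parallel gripper is mounted at the origin on a cart in front of the work surface, level with it; the furniture and walls round the work are solid. World frame = base frame: x ahead of the robot, y to its left, z up, the work surface at z = 0. Lengths are in mm, angles in rad, forces in N, time in s.
With the tool pointing down it reaches from about 275 to 825 mm from the base axis. Payload 4.9 kg.
Tool frame: the origin (TCP) lies at the very end of the fingers, on their centre line; the grasp point (between the pads) lies 19 mm behind it; z points along the fingers, y is the direction in which the jaws open and shut (so a half turn about z gives the same grasp; the last joint's range is limited). The gripper opens to 85 mm and grips with 20 to 120 N. Pads are 22 mm wide; open, the fingers measure 114 mm over their backs; the gripper's body (76 mm by 85 mm) begins 54 mm behind the grasp point. The pads swing forward as they close: fully open they stand 13 mm farther back than shut.
Start: joints at [1.187, 0.326, -0.193, 1.052, 0, 1.437], TCP at [135.959, 532.948, 231.281] pointing down, gripper open.
Joint ranges: [-2.65, 2.65], [-0.97, 1.79], [-1.3, 1.35], [-1.93, 2.1], [-1.47, 1.37], [-3.14, 3.14]. Speed limits (rad/s): [2.57, 2.57, 3.14, 3.14, 3.14, 3.14].

### API

Orientations are given as [roll, pitch, yaw] about the fixed x, y, z axes, in that order (R = Rz(yaw) Ry(pitch) Rx(roll)).
In Python, from bench import bot, solve_ik, imaging gives the robot as it stands. Calls block until the motion is done:
- bot.move_ptp(position, orientation): joint-space move of the TCP to a pose.
- bot.movel(position, rot=None, max_speed=150, threshold=None): straight line of the TCP; rot=None keeps the orientation; max_speed is the mean speed in mm/s. With threshold (N) it stops when the force on the tool has changed by that much, and returns True; else False.
- bot.move_j(angles): joint-space move.
- bot.grip(opening, effort=None): opening from 0.0 (shut) to 1.0 (fully open); effort is the grip in N (None keeps the last); returns when the fingers have stopped.
- bot.dwell(seconds).
- solve_ik(position, orientation): joint angles nearest the present ones, or None.
- bot.get_state(): the state.
- imaging.capture(name): name is "scene" or "top" or "wrist"; returns the picture (480x640x3 uint8, blue, green, red); there is no depth.
- imaging.camera_model(name): a dict with "K" (3x3 intrinsics, pixels), "k1" (the pictures are not rectified: a ray, as slopes to the right and down, at radius r is drawn at 1 + k1 r^2 times it, then the intrinsics apply), "position" and "rotation" of the camera in the world. Camera axes: x right, y up, looking along -z (the intrinsics and any distortion apply to the point x, -y, -z); pixel columns grow to the right and rows downward; lengths in mm; the calibration is good to about 2 mm. A picture is of the moment at which its call begins: read the wrist's pose just before it. camera_model takes no time and is no camera call; for the wrist camera it gives the pose at the moment of the call.
A pose or a line that the arm cannot do raises bot.IKError and nothing moves.
- bot.sign_off(): hands the job in, once; it reports no verdict.
The state is a dict: "t": time; "qpos": joint angles; "joint_velocities": joint speeds; "effort": joint torques, N m; "tcp_pos": TCP position; "orientation": TCP orientation; "contact_force": force on the tool from outside, world axes, zero at the start; "wrist_torque": the same for the moment, N m; "opening": opening from 0.0 (shut) to 1.0 (fully open).
Only numpy, scipy, OpenCV 4.12 (cv2) and the standard library are available. Lean on these libraries where they do the work, as an engineer would, in place of code of your own. Each camera call takes 0.05 s, during which the arm holds its last target. There are 200 camera calls.

## Working session

There is one attempt and no reset: what is moved stays moved. The work goes in short steps, each a Python script; the robot and the scene stay as the last script left them, time stands still between calls to the robot, and variables do not carry over. Pictures are saved under pics/ and viewed, about 8 in all and at most 12, crops included, and the job is handed in when it is done.

```bash
ls; mkdir -p pics; python3 - <<'E'
from bench import bot, imaging
import cv2
for n in ("scene","top"):
    cv2.imwrite(f"pics/{n}0.png", imaging.capture(n))
    m=imaging.camera_model(n); print(n,m)
s=bot.get_state(); print(s)
E
```

```text
pics
scene {'K': array([[601.27391983,   0.        , 316.18539896],
       [  0.        , 601.27391983, 247.50843637],
       [  0.        ,   0.        ,   1.        ]]), 'k1': -0.20443738428052458, 'position': array([-129.55080606, 1455.0727891 ,  774.93571526]), 'rotation': array([ 1.12029372,  0.02364759, -2.68898295])}
top {'K': array([[436.58422659,   0.        , 316.62894813],
       [  0.        , 436.58422659, 243.9987786 ],
       [  0.        ,   0.        ,   1.        ]]), 'k1': -0.02111024407944077, 'position': array([ 275.78707152,  144.61025177, 1231.60435671]), 'rotation': array([ 0.20971172, -0.00364711, -1.55341056])}
{'t': 0.1, 'qpos': array([ 1.18678293e+00,  3.26890906e-01, -1.93509057e-01,  1.05196823e+00,
        1.20388621e-05,  1.43660852e+00]), 'joint_velocities': array([ 0.00058638, -0.00027848,  0.00257207,  0.00129838, -0.00021618,
        0.00149694]), 'effort': array([ 5.23608433e-04, -4.44239080e+01,  2.63037890e+01,  7.92201085e-03,
       -1.35234122e-04, -1.29573544e-05]), 'tcp_pos': array([135.76051697, 532.44207471, 230.55905132]), 'orientation': array([-3.14003653e+00, -2.22223848e-04,  2.89176688e+00]), 'contact_force': array([-0.95155806, -0.57161754, -0.8560479 ]), 'wrist_torque': array([ 0.0285337 ,  0.01414011, -0.03681882]), 'opening': 1.0023121741453047}
```

View pics/top0.png

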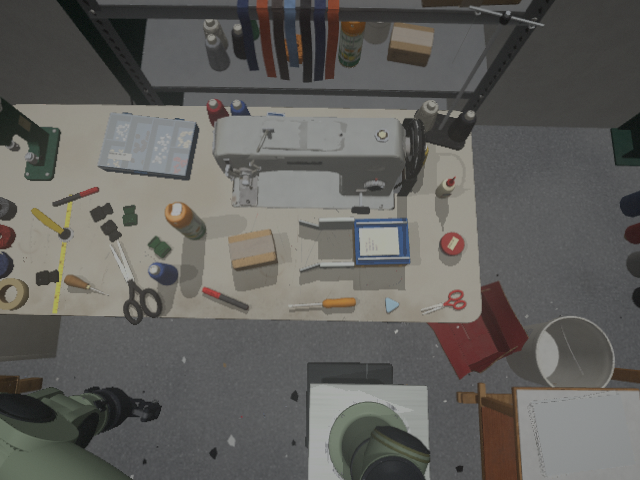

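View pics/scene0.png

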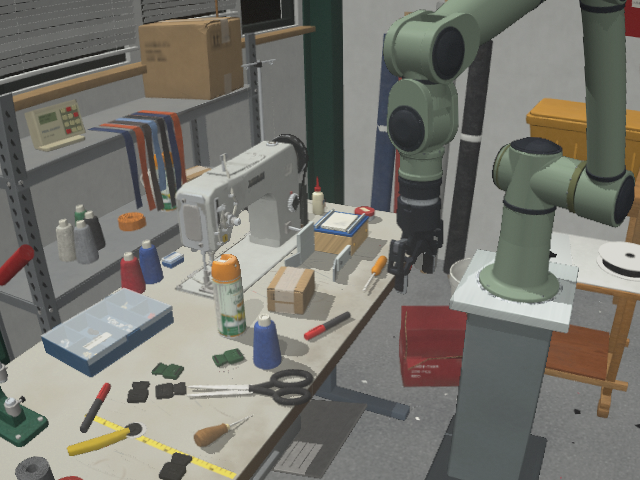

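The top view shows the carton at (252,250), the nest pocket around (330,242), the deck and pad at (381,242), the tin at (452,244), the blue cone at (162,272) and the can at (185,220). In the scene view the sewing machine stands behind the tall rail. I'll write ray helpers, get rough poses, then look closer with the wrist camera.

```bash
cat > h.py <<'E'
import numpy as np, cv2
from scipy.spatial.transform import Rotation as R
from bench import bot, solve_ik, imaging
def Rm(m): return R.from_euler('xyz', m['rotation']).as_matrix()
def cast(m, px, z):
    """pixels -> world points on plane z"""
    px=np.atleast_2d(np.float64(px)); K=m['K']
    d=(px-[K[0,2],K[1,2]])/[K[0,0],K[1,1]]; u=d.copy()
    for _ in range(20): u=d/(1+m['k1']*(u**2).sum(1,keepdims=True))
    w=np.c_[u[:,0],-u[:,1],-np.ones(len(u))]@Rm(m).T
    return m['position']+w*((z-m['position'][2])/w[:,2])[:,None]
def proj(m,P):
    c=(np.atleast_2d(P)-m['position'])@Rm(m); u=np.c_[c[:,0],-c[:,1]]/-c[:,2:]
    u=u*(1+m['k1']*(u**2).sum(1,keepdims=True))
    return u*[m['K'][0,0],m['K'][1,1]]+m['K'][:2,2]
def mask(img,lo,hi):
    return cv2.inRange(cv2.cvtColor(img,cv2.COLOR_BGR2HSV),np.array(lo),np.array(hi))
def big(mk):
    c,_=cv2.findContours(mk,cv2.RETR_EXTERNAL,cv2.CHAIN_APPROX_NONE)
    return max(c,key=cv2.contourArea)[:,0,:].astype(float)
def rect(m,cnt,z):
    """min-area rectangle of a contour on plane z: centre, sizes, angle of long side"""
    w=cast(m,cnt,z)[:,:2].astype(np.float32); b=cv2.boxPoints(cv2.minAreaRect(w))
    e=[b[1]-b[0],b[2]-b[1]]; e.sort(key=lambda v:-np.hypot(*v))
    return b.mean(0),[float(np.hypot(*v)) for v in e],float(np.arctan2(e[0][1],e[0][0])%np.pi)
E
python3 - <<'E'
from h import *
m=imaging.camera_model("top"); g=cv2.imread("pics/top0.png")
for n,p,z in [("carton",(252,250),68),("deckedge",[(355,222),(355,264)],70),("deckouter",[(408,220),(410,263)],70),("pad",(381,242),80),("tin",(452,244),31),("can",(180,212),189),("cone",(162,272),60),("screwdriver",[(290,307),(355,302)],10),("guide tips",[(303,222),(303,268)],40)]:
    print(n,cast(m,p,z).round(0).tolist())
for n in("wrist",): mm=imaging.camera_model(n); print(mm, bot.get_state()['tcp_pos'])
r=Rm(mm); print("look",-r[:,2],"up",r[:,1])
cv2.imwrite("pics/topcrop.png",cv2.resize(g[195:325,225:475],None,fx=3.2,fy=3.2,interpolation=cv2.INTER_CUBIC))
E
```

```text
carton [[504.0, 320.0, 68.0]]
deckedge [[587.0, 40.0, 70.0], [470.0, 40.0, 70.0]]
deckouter [[595.0, -106.0, 70.0], [475.0, -108.0, 70.0]]
pad [[530.0, -29.0, 80.0]]
tin [[538.0, -237.0, 31.0]]
can [[573.0, 485.0, 189.0]]
cone [[440.0, 562.0, 60.0]]
screwdriver [[356.0, 215.0, 10.0], [373.0, 35.0, 10.0]]
guide tips [[592.0, 184.0, 40.0], [461.0, 181.0, 40.0]]
{'K': array([[407.69568758,   0.        , 318.59816152],
       [  0.        , 407.69568758, 248.74682577],
       [  0.        ,   0.        ,   1.        ]]), 'k1': 0.02243191741318022, 'position': array([ 65.51695361, 550.8602803 , 373.52107747]), 'rotation': array([-2.86405477e-01,  8.15004021e-04,  1.32122503e+00])} [135.76051697 532.44207471 230.55905132]
look [ 0.27356037 -0.07053332 -0.95926523] up [-0.92960283  0.2367045  -0.28250586]
```

View pics/topcrop.png

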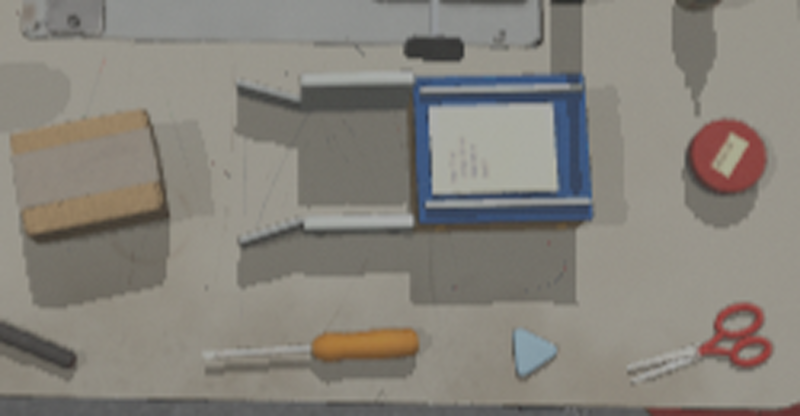

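The crop shows that the nest is nearly axis-aligned, opening to the left (+y). Next is a wrist view over the carton and nest, then one over the tin.

```bash
python3 - <<'E'
from h import *
import pickle
for y in (np.pi,0,np.pi/2,-np.pi/2): print(y,solve_ik([500,130,330],[np.pi,0,y]))
bot.move_ptp([500,130,330],[np.pi,0,np.pi]); bot.dwell(0.3)
m=imaging.camera_model("wrist"); g=imaging.capture("wrist"); cv2.imwrite("pics/w1.png",g); pickle.dump(m,open("w1.pkl","wb"))
print(bot.get_state()['t'],bot.get_state()['tcp_pos'],m['position'])
E
```

```text
3.141592653589793 [ 0.11141823  0.21691735 -0.08848459  1.26539438  0.          0.11141823]
0 [ 0.11141823  0.21691735 -0.08848459  1.26539438  0.         -3.03017443]
1.5707963267948966 [ 0.11141823  0.21691735 -0.08848459  1.26539438  0.          1.68221455]
-1.5707963267948966 [ 0.11141823  0.21691735 -0.08848459  1.26539438  0.         -1.4593781 ]
2.4417 [499.88163625 130.36327569 329.94637979] [427.32255188 130.82040519 472.8635553 ]
```

View pics/w1.png

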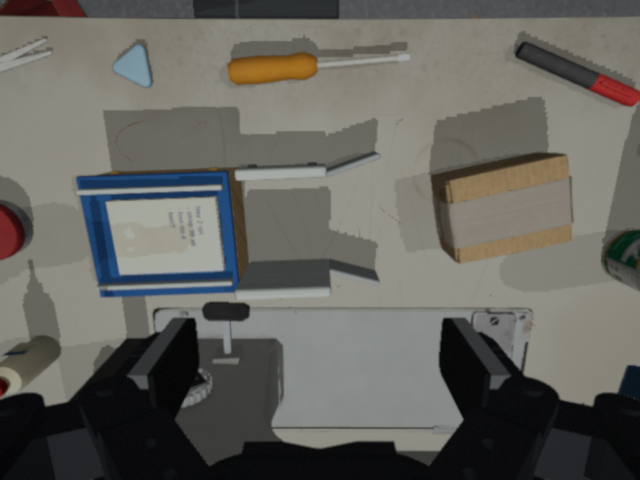

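```bash
python3 - <<'E'
from h import *
import pickle
for n,f,win in (("wrist","pics/w1.png",(60,255,150,310)),("top","pics/top0.png",(345,415,210,275))):
    m=pickle.load(open("w1.pkl","rb")) if n=="wrist" else imaging.camera_model("top"); g=cv2.imread(f)
    x0,x1,y0,y1=win
    def sub(lo,hi):
        k=mask(g,lo,hi); o=np.zeros_like(k); o[y0:y1,x0:x1]=k[y0:y1,x0:x1]; return o
    b=big(sub((100,120,40),(125,255,255)))
    print(n,"deck",rect(m,b,70))
    if n=="wrist":
        p=big(sub((8,8,110),(40,90,255))); print("pad",rect(m,p,80)); 
    print(g[230,160],g[190,150]) 
g=cv2.imread("pics/w1.png")
hsv=cv2.cvtColor(g,cv2.COLOR_BGR2HSV)
for q in [(120,215),(210,215),(150,260),(530,175),(500,210),(450,220),(400,250),(570,210),(280,173),(300,291)]: print(q,hsv[q[1],q[0]])
a=cv2.resize(g[150:270,425:585],None,fx=4,fy=4,interpolation=cv2.INTER_CUBIC)
b=cv2.resize(g[145:305,225:385],None,fx=3,fy=3,interpolation=cv2.INTER_CUBIC)
b=np.vstack([b,np.zeros((max(0,480-b.shape[0]),b.shape[1],3),np.uint8)])
cv2.imwrite("pics/carton.png",a); cv2.imwrite("pics/nest.png",b)
E
```

```text
wrist deck (array([533.008   , -28.578232], dtype=float32), [146.85446166992188, 126.50614929199219], 1.611380934715271)
pad (array([528.2221  , -19.466255], dtype=float32), [106.66388702392578, 71.0680160522461], 1.6074552536010742)
[142 155 157] [162 166 161]
top deck (array([562.98987  ,   4.6304398], dtype=float32), [176.419189453125, 88.34549713134766], 2.3811209201812744)
[139 150 152] [136 146 150]
(120, 215) [ 40  14 167]
(210, 215) [ 40  14 169]
(150, 260) [ 39  15 168]
(530, 175) [ 18  97 142]
(500, 210) [ 19  30 135]
(450, 220) [ 19  37 111]
(400, 250) [ 27  17 147]
(570, 210) [ 17  31 117]
(280, 173) [ 72   8 168]
(300, 291) [ 66   8 162]
```

View pics/carton.png

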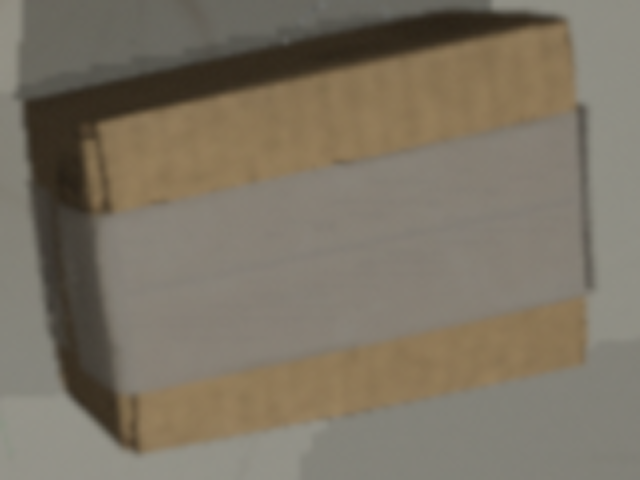

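View pics/nest.png

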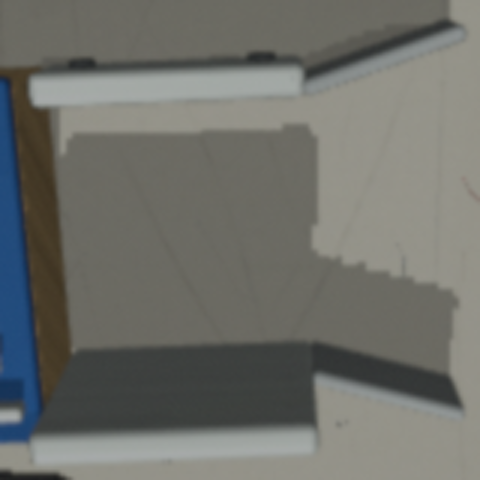

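The carton's top corners in the crop are (95,122), (568,18), (585,362) and (130,450). The rail tops are clear, at rows 62–105 for the low rail and 427–462 for the tall one.

```bash
python3 - <<'E'
from h import *
import pickle
m=pickle.load(open("w1.pkl","rb"))
c=cast(m,np.array([(95,122),(568,18),(585,362),(130,450)])/4+[425,150],68)[:,:2]
print("carton",c.round(1).tolist(),rect(m,np.array([(95,122),(568,18),(585,362),(130,450)])/4+[425,150],68), "ctr",c.mean(0))
for z,p in ((40,[(30,75),(302,62),(303,90),(33,105)]),(95,[(33,432),(315,427),(317,455),(35,462)])):
    w=cast(m,np.array(p)/3+[225,145],z)[:,:2]; print(z,w.round(1).tolist(),rect(m,np.array(p)/3+[225,145],z))
w=cast(m,np.array([(460,35),(460,410)])/3+[225,145],40); print("guide tips",w)
# deck top corners from the blue contour
g=cv2.imread("pics/w1.png"); k=mask(g,(100,120,40),(125,255,255)); k[:, :60]=0;k[:,255:]=0;k[:150]=0;k[310:]=0
b=cv2.minAreaRect(cast(m,big(k),70)[:,:2].astype(np.float32)); print(cv2.boxPoints(b))
a=cast(m,[(105,203),(214,197),(226,271),(117,275)],80);print("pad",a[:,:2],a.mean(0))
E
```

```text
carton [[476.5, 259.3], [452.0, 369.9], [537.7, 389.2], [561.5, 276.2]] (array([506.63235, 323.63528], dtype=float32), [115.52330780029297, 87.7903060913086], 1.7786060571670532) ctr [506.92827397 323.64319371]
40 [[469.2, 43.8], [464.6, 138.6], [474.2, 139.0], [479.5, 44.2]] (array([472.04803,  91.39969], dtype=float32), [94.93351745605469, 10.376280784606934], 1.6195482015609741)
95 [[580.5, 49.2], [578.7, 142.6], [588.7, 143.4], [591.2, 49.2]] (array([584.5915  ,  96.154175], dtype=float32), [94.14056396484375, 10.744292259216309], 1.597864031791687)
guide tips [[455.38177094 193.07905609  40.        ]
 [593.7579857  199.02060464  40.        ]]
[[ 466.82782    42.22217 ]
 [ 472.7862   -104.51137 ]
 [ 599.1882    -99.37863 ]
 [ 593.2298     47.354904]]
pad [[497.23170175 -75.17367905]
 [491.07737712  30.0885647 ]
 [566.86658024  36.85134309]
 [571.16879479 -73.94443823]] [531.58611347 -20.54455237  80.        ]
```

Everything agrees on the nest: origin ≈ (527.6, 107.3), yaw 0.041. The carton is at nest (-12, 217), turned 0.167, and the pad is already square. I'll push the carton with two half-open fingers, straight along its heading and then in a gentle arc into line, and check before the pocket.

```bash
cat >> h.py <<'E'
N0=np.array([527.6,107.3]); NY=0.041
def n2w(x,y): return N0+np.array([[np.cos(NY),-np.sin(NY)],[np.sin(NY),np.cos(NY)]])@[x,y]
def w2n(p): return (np.atleast_2d(p)[:,:2]-N0)@np.array([[np.cos(NY),-np.sin(NY)],[np.sin(NY),np.cos(NY)]])
def pusher(x,y,th,back,z):
    """tool pose pushing a carton whose nest pose is x,y,th, 'back' mm behind its centre"""
    p=n2w(x-back*np.sin(th),y+back*np.cos(th)); return [*p,z],[np.pi,0,NY+th-np.pi/2]
def pic(name,out):
    m=imaging.camera_model(name); g=imaging.capture(name); cv2.imwrite(out,g)
    import pickle; pickle.dump(m,open(out+".pkl","wb")); return m,g
E
python3 - <<'E'
from h import *
x,y,th=-11.7,217,.167; B=73
bot.grip(0.5)
p,o=pusher(x,y,th,B+25,150); bot.move_ptp(p,o)
p[2]=22; bot.movel(p,max_speed=200)
print(bot.get_state()['t'],bot.get_state()['tcp_pos'],bot.get_state()['contact_force'])
p,o=pusher(x,y,th,B,22); bot.movel(p,o,max_speed=60)
x+=45*np.sin(th); y-=45*np.cos(th)
p,o=pusher(x,y,th,B,22); bot.movel(p,o,max_speed=60); print(bot.get_state()['contact_force'])
for i in range(5):
    t=th*(1-(i+.5)/5); x+=10*np.sin(t); y-=10*np.cos(t)
    p,o=pusher(x,y,th*(1-(i+1)/5),B,22); bot.movel(p,o,max_speed=40)
s=bot.get_state(); print(x,y,s['t'],s['tcp_pos'],s['contact_force'])
pic("wrist","pics/w2.png"); pic("top","pics/t2.png")
E
```

```text
5.0083 [487.97876488 419.79565352  23.34543821] [-0.55060685 -0.2792917   0.64741953]
[-1.28564023 -0.13579282  0.31440948]
-0.0543827108046091 122.85581658268755 8.5167 [519.58367277 302.39059633  21.97548309] [0.3583592  0.1642265  0.70325041]
```

View pics/w2.png

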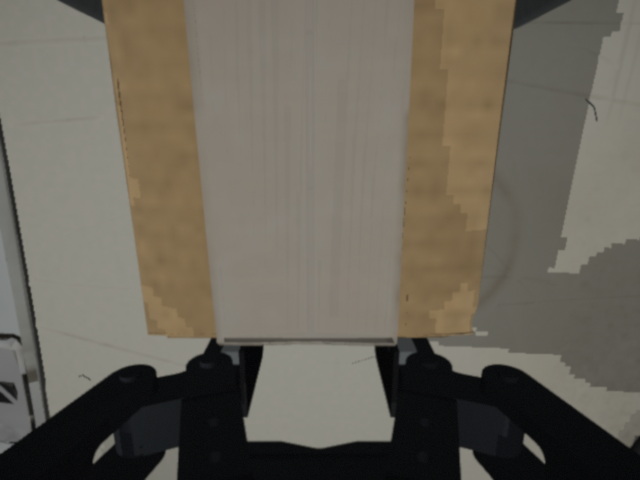

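The carton is flush against both fingers and looks square, with its end corners at (148,333) and (480,331) and the guide tips visible at the top. Checking its lateral position numerically.

```bash
python3 - <<'E'
from h import *; import pickle
m=pickle.load(open("pics/w2.png.pkl","rb"))
print(w2n(cast(m,[(148,333),(480,331),(105,20),(514,25)],68)).round(1))
E
```

```text
[[ 44.2 175.5]
 [-43.  175. ]
 [ 44.3 102.3]
 [-42.  103.2]]
```

```bash
python3 - <<'E'
from h import *
bot.grip(0.5)
def go(y,v,th):
    p,o=pusher(-.5,y,0,73,22); h=bot.movel(p,o,max_speed=v,threshold=th); s=bot.get_state()
    print(y,h,w2n(s['tcp_pos']).round(1),s['contact_force'].round(1),s['t']); return h
if not go(60,70,20) and not go(15,60,20): go(-8,30,14)
pic("wrist","pics/w3.png")
E
```

```text
60 False [[ -0.5 132.8]] [0.8 0.6 0.6] 9.8833
15 False [[-0.5 87.6]] [-0.3  0.1 -0.4] 10.7833
-8 True [[-0.6 74.3]] [0.5 2.6 0.9] 11.35
```

View pics/w3.png

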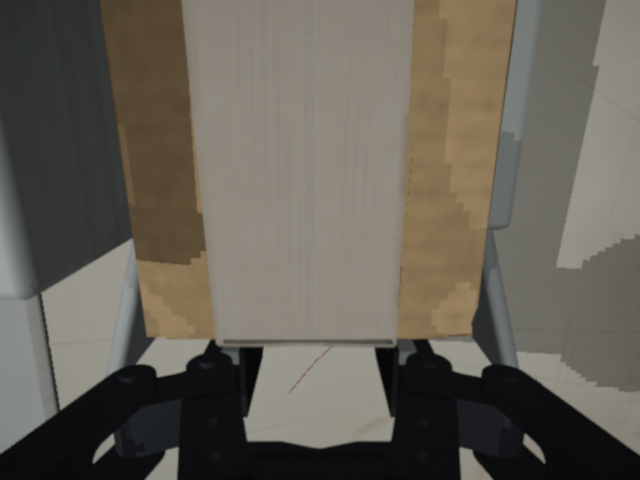

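The carton is in the pocket with the rails either side, stopped at about 14 N. I'll press once more to confirm it's home, retreat and look from above.

```bash
python3 - <<'E'
from h import *
p,o=pusher(-.5,-10,0,73,22); h=bot.movel(p,o,max_speed=25,threshold=22); s=bot.get_state()
print(h,w2n(s['tcp_pos']).round(1),s['contact_force'].round(1))
p,o=pusher(-.5,30,0,73,22); bot.movel(p,o)
p[2]=200; bot.movel(p,max_speed=250)
q=n2w(0,0); bot.move_ptp([q[0]-30,q[1]-30,330],[np.pi,0,np.pi]); bot.dwell(.2)
m,g=pic("wrist","pics/w4.png"); print(bot.get_state()['t'])
c=proj(m,[[*n2w(0,-62),70]])[0].astype(int); print(c)
cv2.imwrite("pics/w4c.png",cv2.resize(g[130:330,max(0,c[0]-170):c[0]+170],None,fx=2.3,fy=2.3,interpolation=cv2.INTER_CUBIC)); print(max(0,c[0]-170))
E
```

```text
True [[-1.  74.8]] [1.2 2.8 0.2]
14.4167
[286 236]
116
```

View pics/w4c.png

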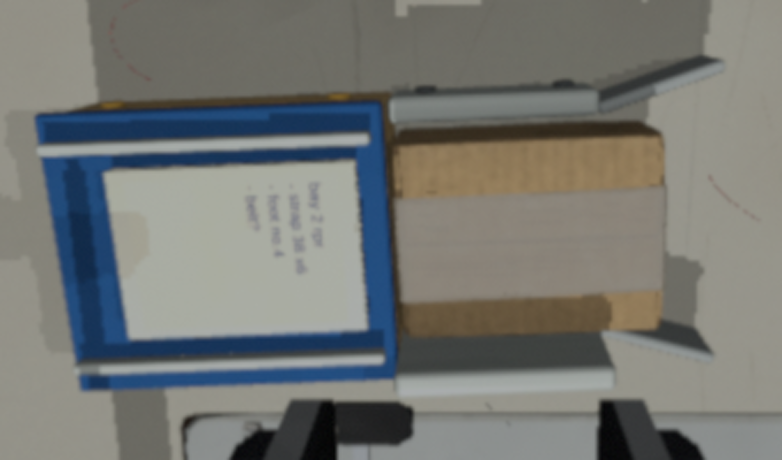

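The carton is tight against the deck edge and square between the rails. Now the pad corners from this view.

```bash
python3 - <<'E'
from h import *; import pickle
m=pickle.load(open("pics/w4.png.pkl","rb"))
f=lambda p,z:w2n(cast(m,np.array(p)/2.3+[116,130],z)).round(1)
for n,p,z in (("pad",[(104,170),(355,159),(369,328),(127,341)],80),("carton",[(393,140),(660,128),(657,328),(400,337)],68),("deck",[(37,118),(380,100),(395,378),(80,390)],70)):
    w=f(p,z); print(n,w.tolist(),w.mean(0))
print(bot.get_state()['tcp_pos'],m['position'])
E
```

```text
pad [[-39.8, -179.8], [-40.4, -74.0], [35.1, -73.4], [36.8, -181.0]] [  -2.075 -127.05 ]
carton [[-46.0, -58.6], [-46.6, 56.3], [44.6, 56.7], [44.3, -60.9]] [-0.925 -1.625]
deck [[-61.4, -208.6], [-63.5, -62.8], [63.6, -64.3], [63.5, -209.9]] [   0.55 -136.4 ]
[497.49598292  77.59562832 329.52278354] [425.0420137   77.98811764 472.35981495]
```

```bash
python3 - <<'E'
from h import *
O=[np.pi,0,NY+np.pi/2]
bot.grip(0.4)
a=n2w(-2,-198); bot.move_ptp([*a,130],O)
bot.movel([*a,86],max_speed=150)
h=bot.movel([*a,56],max_speed=15,threshold=5); s=bot.get_state(); zt=s['tcp_pos'][2]
print(h,s['tcp_pos'].round(1),s['contact_force'].round(1),s['t'])
if h:
    z=zt+3; bot.movel([*a,z],max_speed=30)
    bot.movel([*n2w(-2,-185),z],max_speed=50)
    print(bot.movel([*n2w(-.3,-74),z],max_speed=45,threshold=15)); s=bot.get_state()
    print(w2n(s['tcp_pos']),s['tcp_pos'],s['contact_force'].round(1),s['t'])
    pic("wrist","pics/w5.png")
E
```

```text
True [533.7 -90.6  69.2] [-1.2 -0.3  5. ] 17.3833
False
[[ -0.28349191 -74.09071535]] [530.35361466  33.25992926  72.23641387] [1.  0.7 0.3] 20.6833
```

View pics/w5.png

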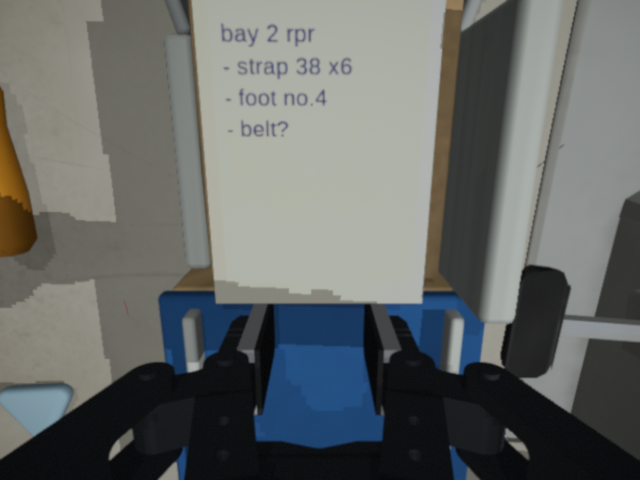

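The pad is square between the fingers, with its outer end corners at (216,303) and (424,303), just behind the deck edge at row 292. Computing the remaining push.

```bash
python3 - <<'E'
from h import *; import pickle
m=pickle.load(open("pics/w5.png.pkl","rb"))
print(w2n(cast(m,[(216,303),(424,303),(192,20),(445,20)],80)).round(1))
print("deck edge",w2n(cast(m,[(170,292),(470,293)],70)).round(1))
E
```

```text
[[-37.7 -61.8]
 [ 37.  -61.7]
 [-38.1  28.8]
 [ 36.4  28.7]]
deck edge [[-57.6 -61.6]
 [ 57.  -62. ]]
```

```bash
python3 - <<'E'
from h import *
z=bot.get_state()['tcp_pos'][2]
bot.movel([*n2w(0,-65.2),z],max_speed=20)
print(w2n(bot.get_state()['tcp_pos']),bot.get_state()['contact_force'].round(1))
bot.movel([*n2w(0,-85),z],max_speed=60)
bot.movel([*n2w(0,-85),200],max_speed=250)
a=n2w(-30,-90); bot.move_ptp([*a,330],[np.pi,0,np.pi]); bot.dwell(.2)
m,g=pic("wrist","pics/w6.png"); print(bot.get_state()['t'])
k=mask(g,(0,130,60),(8,255,255))|mask(g,(172,130,60),(180,255,255))
c=[q[:,0,:].astype(float) for q in cv2.findContours(k,cv2.RETR_EXTERNAL,cv2.CHAIN_APPROX_NONE)[0] if cv2.contourArea(q)>300]
for q in c:
    w=cast(m,q,31)[:,:2].astype(np.float32); print("red",q.mean(0),cv2.minEnclosingCircle(w),cv2.minAreaRect(w))
v=g[100:400]; cv2.imwrite("pics/w6c.png",cv2.resize(v,None,fx=1.25,fy=1.25))
E
```

```text
[[ 3.14748768e-03 -6.50009188e+01]] [-0.2  0.1  0. ]
24.1
red [ 92.39285714 229.98809524] ((537.7342529296875, -232.52247619628906), 34.10234451293945) ((538.14404296875, -233.77320861816406), (64.15240478515625, 65.57935333251953), 13.96313762664795)
red [70.75268817 80.39784946] ((384.35418701171875, -226.43885803222656), 31.76715087890625) ((387.3816833496094, -230.1064910888672), (57.321346282958984, 51.51213836669922), 74.22502899169922)
red [113.61320755   9.01886792] ((325.3641357421875, -178.3463134765625), 20.742889404296875) ((319.531982421875, -178.4087677001953), (12.485630989074707, 41.47745895385742), 0.61342453956604)
```

View pics/w6c.png

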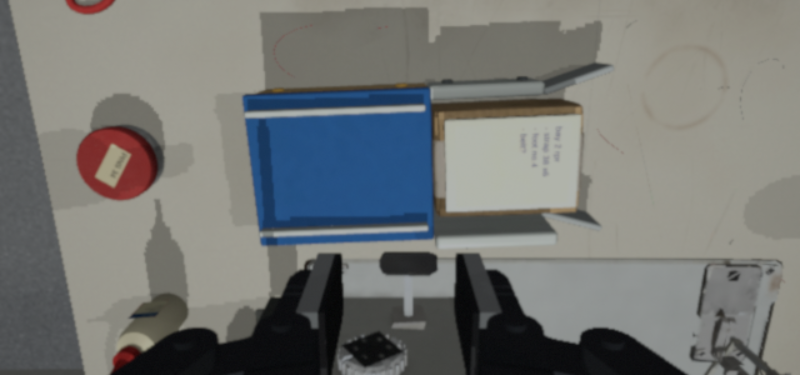

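The pad lies on the carton with carton showing all round. Crop corners are ≈(444,121), (580,116), (578,208) and (446,213), and the tin is at (118,162).

```bash
python3 - <<'E'
from h import *; import pickle
m=pickle.load(open("pics/w6.png.pkl","rb")); g=cv2.imread("pics/w6.png")
k=mask(g,(22,4,150),(55,45,255)); k[:,:345]=0;k[:,480:]=0;k[:180]=0;k[280:]=0
P=np.array([(444,121),(580,116),(578,208),(446,213)])/1.25+[0,100]
w=w2n(cast(m,P,78)); print(w.round(1).tolist(),w.mean(0))
for z,p in ((78,big(k)),):
    w=w2n(cast(m,p,z)).astype(np.float32); print(cv2.minAreaRect(w))
print("carton",w2n(cast(m,np.array([(433,112),(581,101),(577,212),(434,215)])/1.25+[0,100],68)).round(1))
mt,gt=pic("top","pics/t6.png")
for z,lo,hi,win in ((78,(20,4,135),(60,40,255),(325,375,215,275)),(31,(0,120,60),(8,255,255),(430,475,225,265))):
    k=mask(gt,lo,hi); o=np.zeros_like(k); a,b,c,d=win; o[c:d,a:b]=k[c:d,a:b]; q=big(o)
    W=cast(mt,q,z)[:,:2].astype(np.float32); print("top",cv2.minAreaRect(w2n(W).astype(np.float32)),cv2.minEnclosingCircle(W), cv2.minAreaRect(W))
E
```

```text
[[-37.7, -53.3], [-37.1, 51.8], [38.2, 54.6], [38.1, -52.8]] [0.35585481 0.06354736]
((-0.7598953247070312, -0.08926773071289062), (74.89934539794922, 105.84327697753906), 0.04700270667672157)
carton [[-43.6 -61.1]
 [-47.3  55.3]
 [ 45.2  57.6]
 [ 43.  -62.1]]
top ((1.0790557861328125, -22.967689514160156), (75.87606811523438, 74.79328918457031), 88.68312072753906) ((529.552734375, 88.10649871826172), 50.6950798034668) ((529.61962890625, 84.39584350585938), (74.79328918457031, 75.87606811523438), 1.032240390777588)Traceback (most recent call last):
  File "<stdin>", line 11, in <module>
  File "h.py", line 20, in big
    return max(c,key=cv2.contourArea)[:,0,:].astype(float)
           ~~~^^^^^^^^^^^^^^^^^^^^^^^
ValueError: max() iterable argument is empty
```

The pad is centred at nest (-0.3, 0.0) and square, with the carton's inner edge at about -61.6 (home). Next I go over the tin and refine its position.

```bash
python3 - <<'E'
from h import *
O=[np.pi,0,NY+np.pi]
bot.grip(1.0)
bot.move_ptp([575,-235,170],O); bot.dwell(.2)
m,g=pic("wrist","pics/w7.png")
k=mask(g,(0,110,40),(9,255,255))|mask(g,(171,110,40),(180,255,255)); c=proj(m,[538,-235,31])[0].astype(int)
o=np.zeros_like(k); o[max(0,c[1]-90):c[1]+90,c[0]-90:c[0]+90]=k[max(0,c[1]-90):c[1]+90,c[0]-90:c[0]+90]
q=cv2.convexHull(big(o).astype(np.float32))[:,0]
for z in (31,18):
    w=cast(m,q,z)[:,:2].astype(np.float32); print(c,z,cv2.minEnclosingCircle(w),w.min(0),w.max(0))
print(bot.get_state()['t'],m['position'])
E
```

```text
[318 180] 31 ((538.7098999023438, -236.11083984375), 32.73384475708008) [ 506.27158 -268.54007] [ 570.99243 -203.60957]
[318 180] 18 ((540.3518676757812, -236.0912628173828), 34.23735427856445) [ 506.42358 -270.01007] [ 574.1172  -202.09721]
26.1333 [ 502.96181792 -236.53583165  314.02799047]
```

```bash
python3 - <<'E'
from h import *
t=[538.7,-236.1]; O=[np.pi,0,NY+np.pi]
bot.movel([*t,60],O,max_speed=150)
print(bot.movel([*t,4],max_speed=50,threshold=6)); print(bot.get_state()['tcp_pos'])
bot.grip(0.6,30); s=bot.get_state(); print(s['opening'],s['contact_force'],s['tcp_pos'])
bot.movel([*t,40],max_speed=50); bot.dwell(.2); s=bot.get_state(); print(s['opening'],s['contact_force'],s['t'])
pic("wrist","pics/w8.png")
E
```

```text
False
[ 539.02143211 -236.28318421    4.37561801]
0.7743761991826136 [-1.03350967  0.60394243  5.0911239 ] [ 539.00243073 -236.31003436    4.67235192]
0.768404505777151 [ 0.15447543 -1.01913325 -0.98331603] 29.7083
```

View pics/w8.png

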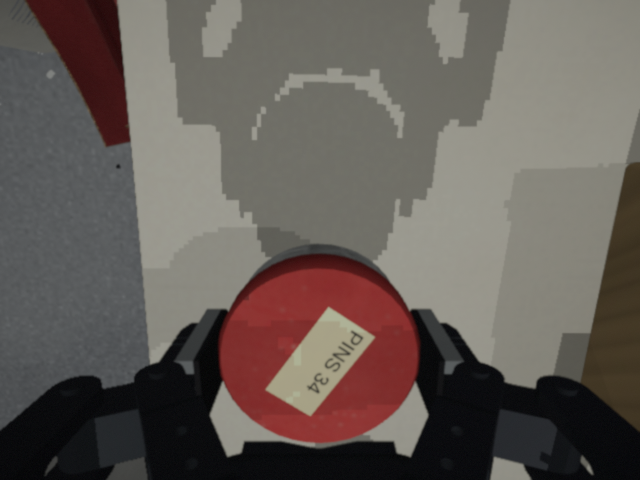

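The tin is held level across the lid, with the lid centred between the pads at about (320,348). Carrying it to the pad now, with its in-hand offset measured.

```bash
python3 - <<'E'
from h import *; import pickle
m=pickle.load(open("pics/w8.png.pkl","rb")); g=cv2.imread("pics/w8.png")
k=mask(g,(0,110,40),(9,255,255))|mask(g,(171,110,40),(180,255,255)); k[:240]=0;k[:,:200]=0
q=cv2.convexHull(big(k).astype(np.float32))[:,0]; w=cast(m,q,66.6)[:,:2].astype(np.float32)
s=bot.get_state(); c=np.array(cv2.minEnclosingCircle(w)[0]); d=c-s['tcp_pos'][:2]; print("lid",cv2.minEnclosingCircle(w),"offset",d)
O=[np.pi,0,NY+np.pi]; T=n2w(0,0)-[np.clip(d[0],-4,4),0]
a=s['tcp_pos'][:2]
bot.movel([*a,180],max_speed=200)
bot.movel([*T,180],O,max_speed=200)
bot.movel([*T,92],max_speed=100); bot.dwell(.3)
h=bot.movel([*T,79],max_speed=10,threshold=3); s=bot.get_state(); print(h,s['tcp_pos'],w2n(s['tcp_pos']),s['contact_force'],s['t'])
E
```

```text
lid ((535.4110107421875, -235.3838653564453), 33.78215789794922) offset [-3.07284923  0.59868569]
True [530.58803868 107.30222502  83.11466111] [[ 2.98561879 -0.12025211]] [-0.39759524 -0.46964774  4.20082518] 34.675
```

```bash
python3 - <<'E'
from h import *
T=n2w(0,0)+[1.6,-.2]
bot.movel([*(n2w(0,0)+[3,0]),87],max_speed=20); bot.movel([*T,87],max_speed=20); bot.dwell(.2)
h=bot.movel([*T,79],max_speed=8,threshold=2.5); s=bot.get_state(); print(h,s['tcp_pos'],s['contact_force'])
bot.grip(1.0); bot.dwell(.2)
bot.movel([*T,200],max_speed=80)
bot.move_ptp([*(n2w(0,0)+[30,0]),330],[np.pi,0,NY+np.pi]); bot.dwell(.3)
m,g=pic("wrist","pics/w9.png"); 
k=mask(g,(0,110,40),(9,255,255))|mask(g,(171,110,40),(180,255,255)); c=proj(m,[*N0,109])[0].astype(int)
o=np.zeros_like(k); o[c[1]-60:c[1]+60,c[0]-60:c[0]+60]=k[c[1]-60:c[1]+60,c[0]-60:c[0]+60]
q=cv2.convexHull(big(o).astype(np.float32))[:,0]; w=w2n(cast(m,q,109)).astype(np.float32); print(cv2.minEnclosingCircle(w),bot.get_state()['t'],c)
k=mask(g,(18,3,130),(60,45,255)); o=np.zeros_like(k); o[c[1]-50:c[1]+60,c[0]-75:c[0]+75]=1
cv2.imwrite("pics/w9c.png",cv2.resize(g[c[1]-110:c[1]+110,c[0]-140:c[0]+140],None,fx=2.7,fy=2.7,interpolation=cv2.INTER_CUBIC)); print(m['position'])
E
```

```text
True [529.19160345 107.10806269  83.14625876] [-0.73190456  0.20771527  3.46445421]
((1.7182687520980835, 0.6442739367485046), 33.083377838134766) 39.2 [319 180]
[484.77827677 104.77414232 471.88701342]
```

The viewer limit is reached, so I'll check the pad numerically from the saved picture.

```bash
python3 - <<'E'
from h import *; import pickle
m=pickle.load(open("pics/w9.png.pkl","rb")); g=cv2.imread("pics/w9.png")
red=mask(g,(0,110,40),(9,255,255))|mask(g,(171,110,40),(180,255,255))
P=proj(m,[[*n2w(x,y),78] for x,y in((-42,-57),(-42,57),(44,57),(44,-57))]).astype(np.int32)
o=np.zeros(red.shape,np.uint8); cv2.fillPoly(o,[P],255)
k=mask(g,(24,3,110),(60,45,255))&o
pts=np.argwhere(cv2.morphologyEx(k,cv2.MORPH_OPEN,np.ones((3,3))))[:,::-1].astype(float)
print(len(pts),cv2.minAreaRect(w2n(cast(m,pts,78)).astype(np.float32)))
# red lid extents and what lies round it
q=big(red&o); w=w2n(cast(m,q,109)); print(w.min(0),w.max(0))
s=bot.get_state(); print(s['t'],s['tcp_pos'],s['contact_force'])
E
```

```text
4690 ((-1.0259284973144531, -0.3081855773925781), (73.58365631103516, 105.95146942138672), 0.006640028674155474)
[-30.77350615 -32.0101392 ] [34.17063735 32.61586009]
39.2 [557.13438478 107.2726165  329.09748132] [-0.39802845 -0.34184966 -0.03930789]
```

```bash
python3 -c "
from bench import bot
print(bot.sign_off(), bot.get_state()['t'])"
```

```text
the job is handed in; nothing more can be done
the job is handed in; nothing more can be done
```

The kit is made up and handed in at about 39 s of the 72 s allowed. The carton was pushed home, the pad was slid onto it, and the tin was set on the middle of the pad and released. I kept the arm clear of the other things on the table, but took no separate check picture of them.

Last checks:
- **Carton:** it stopped firmly against the deck on two pushes, at about 14 N and then 22 N. The camera put its inner edge at about -61.6 mm in the nest frame, against -62 mm when home. It looked about 6 mm shorter and narrower than stated in several views. I didn't find out why, but where the pushing fingers stopped agrees with the stated length.
- **Pad:** it is centred within about 1 mm of the pocket's centre, and its angle differs from the nest's by less than 0.01 rad.
- **Tin:** it is about 1.8 mm from the pocket's centre. The lid appears round, so the tin is upright. Two measurements of the tin in the gripper disagreed by nearly 3 mm, so I placed it halfway between them.
- **Final state:** the arm stood about 330 mm above the table, touching nothing. The last picture could not be viewed because the 12-picture limit was reached, so I checked it by numbers only.

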